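# Let the spent ribbon core into the hopper

## Robot

A 7-joint arm with a two-finger parallel gripper is mounted at the origin on the work surface. World frame = base frame: x ahead of the robot, y to its left, z up, the work surface at z = 0. Lengths are in m, angles in rad, forces in N, time in s.
With the tool pointing down it reaches from about 0.425 to 0.925 m from the base axis. Payload 6.8 kg.
Tool frame: the origin (TCP) lies on the front face of the gripper's body, between the roots of the fingers; the fingertips stand 73 mm ahead of it and the grasp point (between the pads) lies 54 mm ahead of it; z points along the fingers, y is the line along which they close (so a half turn about z gives the same grasp; the last joint's range is limited). The gripper opens to 85 mm and grips with 20 to 120 N. Pads are 22 mm wide; open, the fingers measure 114 mm over their backs; the gripper's body (76 mm by 85 mm) begins 54 mm behind the grasp point. The pads swing forward as they close: fully open they stand 13 mm farther back than shut.
Start: joints at [1.184, 0.477, 0.022, 1.555, -0.011, 1.109, -0.083], TCP at [0.186, -0.649, 0.304] pointing down, gripper open.
Joint ranges: [-2.96, 2.96], [-0.34, 2.1], [-1.41, 1.46], [0.24, 2.44], [-1.37, 4.51], [0.17, 1.92], [-2.96, 2.96]. Speed limits (rad/s): [2.39, 2.39, 3.14, 3.14, 3.14, 3.14, 3.14].

## Interface

Orientations are given as a unit quaternion [w, x, y, z].
In Python, from station import bot, optics gives the robot as it stands.
- The arm moves only by the tool drive_tool, never from a script. Its argument "deltas" is a list of rows, each an object with "gripper": the closure in counts, from 0 (fully open) to 255 (shut); "offset": the shift along the tool's x, y, z in units of 1000 mm (1.0 is 1000 mm), a list of three; "angular": the turn, a rotation vector about the tool's x, y, z in units of 45 degrees (1.0 is 45 degrees), a list of three. In form: [{"gripper": gripper, "offset": [dx, dy, dz], "angular": [rx, ry, rz]}, ...]. A call has 1 to 5 rows; each row is the pose to reach, as a shift and turn from the pose commanded when the call began, along the tool's axes at that moment; what a row does not reach only later rows make up. A row lasts 1/10 s, in which the tool goes at most 50 mm and 8.59 degrees, less where a joint would pass 70% of its speed; a pose out of reach is approached as far as the arm can. A call with a number of a shift or a turn outside -1 to 1 is refused whole. A call with a gripper value outside its range is refused whole. The fingers move at their own pace and stop on an object; "grip_force" is the grip in N (left out, the last holds). Time passes only in rows, so rows that repeat a pose let the fingers close. It gives the time, the measured TCP pose, the force, the opening and the grip force at its end, in the units of the state.
- bot.get_obs(): the state, without advancing time (a new reading comes with each control period).
- optics.read_camera(name): name is "scene" or "top" or "wrist"; returns the picture (420x560x3 uint8, blue, green, red); there is no depth.
- optics.camera_model(name): a dict with "fx", "fy", "cx", "cy" (pixels), "cam_to_world" (4x4, takes a point from camera to world coordinates). Camera axes: x right, y up, looking along -z (the intrinsics and any distortion apply to the point x, -y, -z); pixel columns grow to the right and rows downward; lengths in m; the calibration is good to about 2 mm. A picture is of the moment at which its call begins: read the wrist's pose just before it. camera_model takes no time and is no camera call; for the wrist camera it gives the pose at the moment of the call.
- bot.hand_in(): hands the job in; it is judged then, once.
The state is a dict: "t": time; "q": joint angles; "joint_vel": joint speeds; "joint_torque": joint torques, N m; "eef_pos": TCP position; "tool_rot": TCP orientation; "contact_force": force on the tool from outside, world axes, zero at the start; "torque": the same for the moment, N m; "gripper_width": opening from 0.0 (shut) to 1.0 (fully open); "grasp_force": force on a finger pad.
Only numpy, scipy, OpenCV 4.12 (cv2) and the standard library are available. Lean on these libraries where they do the work, as an engineer would, in place of code of your own. Each camera call takes 0.05 s, during which the arm holds its last target. There are 200 camera calls.

## Task

One of the two core hoppers has a spent cardboard core waiting on its chute. Press that hopper's lever down with the fingertips to lift the lid until the core has rolled into the bin, then ease the lever back up so that the lid comes down shut without slamming, and let go. Do not touch the core or the lid, leave the other hopper shut and everything else where it stands.

Things in the scene. Friction and masses are not known exactly. Their poses are not given: they have to be found in the camera images.
- hopper_a: the hopper with the core on its chute, the nearer or the farther of the two, lever to the right seen from the robot: fixed sheet-metal bin, 150 mm (x) by 112 mm (y), walls 5 mm, rim 123 mm high. Origin: centre of its underside; x points from the lever side to the chute side, z up. Lever pivot at x = -85, z = 65 mm, the lever sticks out to -x; two pull rods at x = -115 mm link it to the lid. 
- pad_a (a point): centre of the top of hopper_a's black lever paddle, 42 mm (hopper x) by 50 mm (y), 6 mm thick; moves with it. At rest 100 mm above the table, face sloping 0.3 rad up to its free end (-x). Swings on a 115 mm radius: at the stop it is 67 mm lower, sloping 0.3 rad the other way; sideways travel under 7 mm.
- lever_a (a joint): angle of hopper_a's lever, rad: 0 at rest (lid shut) to 0.6 at the stop (lid fully up), growing as the paddle goes down; the lid turns by the same angle. No catch or spring: the lid's weight pushes the paddle up with 3 to 7 N, and if let go the lid slams. From about 0.35 rad the core can pass.
- lid_a: steel lid of hopper_a, 166 mm by 114 mm by 4 mm, top 133 mm above the table when shut. Origin on its hinge axis, at the lever side (hopper x = -85, z = 130 mm); x towards its free edge, which carries a lip that bars the chute and rises when the lid opens. Not to be touched.
- core: spent cardboard core, a tube 40 mm in diameter and 70 mm long, about 60 g; origin at its centre, y along its length. It lies across the chute (86 mm wide, sloping down to the bin from hopper x = 220, z = 137 mm to x = 76, z = 98 mm) against the lid's lip and rolls into the bin by itself when the lid is up. In the bin its centre is about 25 mm above the table.
- hopper_b: the other hopper, of the same build as hopper_a, no core on its chute; to be left shut. Same origin and axes.
- pad_b (a point): centre of the top of hopper_b's black lever paddle, 42 mm (hopper x) by 50 mm (y), 6 mm thick; moves with it. At rest 100 mm above the table, face sloping 0.3 rad up to its free end (-x). Swings on a 115 mm radius: at the stop it is 67 mm lower, sloping 0.3 rad the other way; sideways travel under 7 mm.
- lever_b (a joint): angle of the lever of hopper_b, as for hopper_a; must stay at 0.
- spool: bystander: full black ribbon spool with clear flanges standing on end, 72 mm across, 72 mm high, origin under its centre
- roller: bystander: aluminium roller standing on end, 44 mm across, 99 mm high, origin under its centre
- driver: bystander: screwdriver lying on the table, about 200 mm long along its x, origin under its middle
Mind the look-alikes: they are no part of the job. What is shaped like the core but green or purple is not meant.

How it is judged:
By the outcome, as a careful person would: the job done as asked, in the order asked, and still so for the second after the job is handed in, with the robot touching nothing.
It also fails if it takes over 40 s, if anything falls off the work surface, if the arm or the gripper's body presses on something with over 40 N, if the wrist force passes 120 N, or if a joint passes its speed limit or range.

## Working session

There is one attempt and no reset: what is moved stays moved. The work goes in short steps, Python scripts to look and compute and a tool call to move; the robot and the scene stay as the last step left them, time stands still between calls to the robot, and variables do not carry over. Pictures are saved under pics/ and viewed, at most 10 in all, crops included, and the job is handed in when it is done.

Besides the shell and the picture viewer there is one more tool, called after "Call:" as a command line: name --argument value ..., lists and objects as JSON in quotes. drive_tool: Moves the arm, as the interface text tells. Its arguments: {"type":"object","properties":{"deltas":{"type":"array"},"grip_force":{"type":"number"}},"required":["deltas"]}

```bash
mkdir -p pics; python3 - <<'E'
from station import bot, optics
import cv2
for n in("scene","top"):
    cv2.imwrite(f"pics/{n}1.png",optics.read_camera(n))
    m=optics.camera_model(n);print(n,m)
s=bot.get_obs();print(s["t"],s["eef_pos"],s["tool_rot"],s["gripper_width"],s["contact_force"])
E
```

```text
scene {'fx': 406.151032458776, 'fy': 406.151032458776, 'cx': 274.2896807051928, 'cy': 204.465929943721, 'cam_to_world': array([[ 0.18143721, -0.82342337,  0.53763789,  1.08109707],
       [ 0.98339701,  0.15375243, -0.0963873 , -0.09489594],
       [-0.00329558,  0.54619973,  0.83764849,  0.92444195],
       [ 0.        ,  0.        ,  0.        ,  1.        ]])}
top {'fx': 435.1525895829564, 'fy': 435.1525895829564, 'cx': 274.78193128045774, 'cy': 208.31341233336425, 'cam_to_world': array([[-0.00658752,  0.99251272, -0.12196358,  0.40278799],
       [-0.99996984, -0.00603641,  0.00488754,  0.00255445],
       [ 0.00411472,  0.1219921 ,  0.99252254,  1.4021343 ],
       [ 0.        ,  0.        ,  0.        ,  1.        ]])}
0.1 [ 0.18565195 -0.64853348  0.30301212] [-8.15443982e-04  9.90296931e-01  1.38965086e-01 -1.70447432e-04] 1.0026120736313018 [-0.00088567 -0.17236535 -0.84805002]
```

View pics/scene1.png

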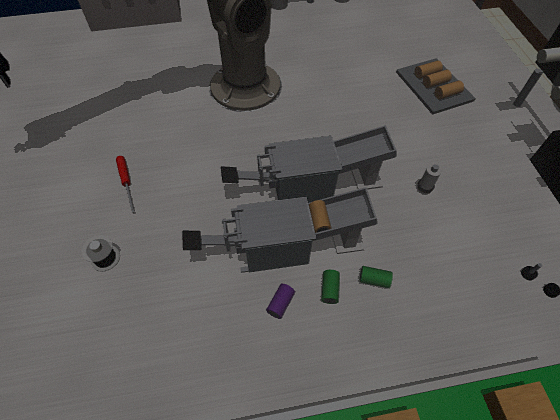

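View pics/top1.png

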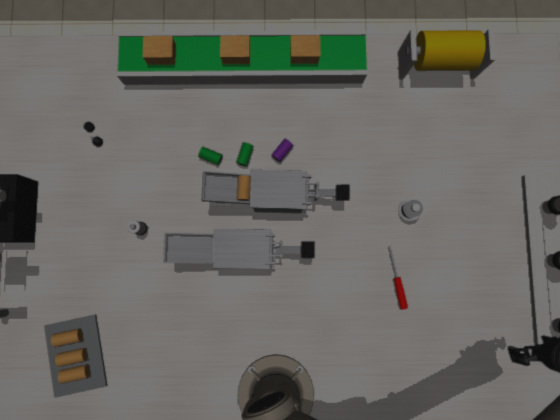

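The orange core is on the farther hopper's chute (top 244,187; scene 319,215). Its paddle is at top (343,193), scene (192,240). The nearer hopper's chute is empty (paddle at top 308,250). The green and purple tubes on the table and the orange tubes on the tray are look-alikes. I'll confirm this in an enlarged crop.

```bash
python3 - <<'E'
import cv2,numpy as np
a=cv2.imread("pics/top1.png")[160:270,190:360];b=cv2.imread("pics/scene1.png")[180:280,170:390]
a=cv2.resize(a,None,fx=4,fy=4,interpolation=2);cv2.imwrite("pics/topc.png",cv2.convertScaleAbs(a,alpha=1.6))
b=cv2.resize(b,None,fx=3.6,fy=3.6,interpolation=2);cv2.imwrite("pics/scenec.png",cv2.convertScaleAbs(b,alpha=1.6))
E
```

```text
(no output)
```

View pics/topc.png

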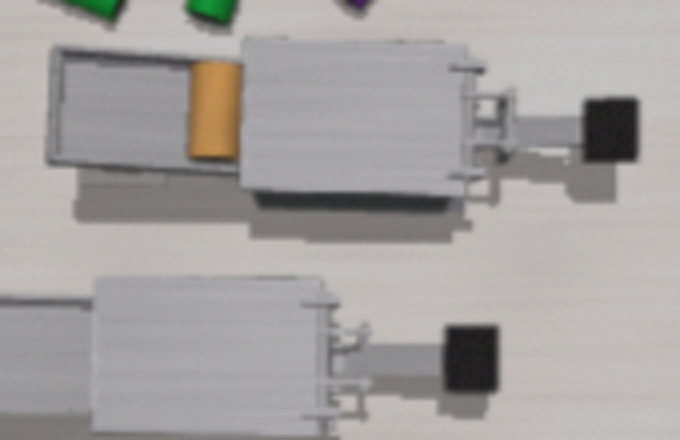

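View pics/scenec.png

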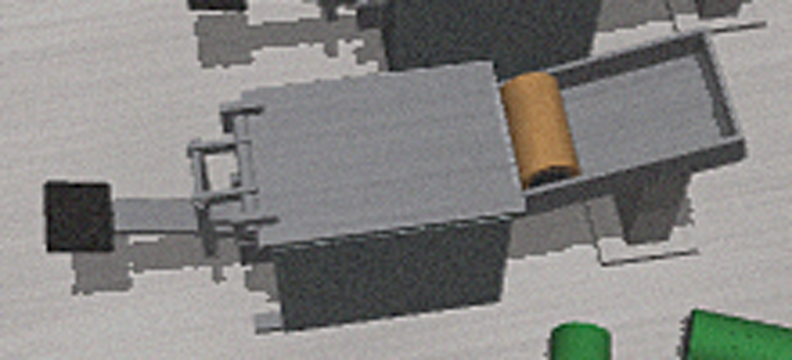

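The crop confirms it: the farther hopper has the plain orange core against its lid lip, so it is hopper_a. Paddle_a's centre is at top px (342.5,192.2) and scene px (191.7,240).

```bash
cat > h.py <<'E'
from station import bot, optics
import numpy as np
from scipy.spatial.transform import Rotation as R
def ray(n,u,v):
    m=optics.camera_model(n);T=m["cam_to_world"]
    return T[:3,3],T[:3,:3]@np.array([(u-m["cx"])/m["fx"],-(v-m["cy"])/m["fy"],-1])
def atz(n,u,v,z):
    o,d=ray(n,u,v);return o+d*(z-o[2])/d[2]
def tool():
    s=bot.get_obs();w,x,y,z=s["tool_rot"];return s,R.from_quat([x,y,z,w])
def to(p):  # shift in tool axes from the present pose to TCP p
    s,r=tool();return r.inv().apply(np.array(p)-s["eef_pos"])
E
python3 - <<'E'
from h import *
print("pad top",atz("top",342.4,192.1,.1),"scene",atz("scene",191.7,239.8,.1))
c=lambda u,v,z:atz("top",190+u/4-.4,160+v/4-.4,z)[:2]
print("lid",[c(*p,.133) for p in((243,38),(467,43),(465,195),(240,185))])
print("padb",c(471,358,.1),"core",c(214,110,.15),"chute end",c(50,105,.15))
p=(atz("top",342.4,192.1,.1)+atz("scene",191.7,239.8,.1))/2
print(p,np.hypot(*p[:2]),"shift to TCP above",to([p[0],p[1],.1+.073+.03]))
s,r=tool();print(r.as_matrix().round(3),s["q"])
E
```

```text
pad top [ 0.61105835 -0.20911451  0.1       ] scene [ 0.61234512 -0.20391456  0.1       ]
lid [array([0.67654954, 0.06811111]), array([ 0.67181714, -0.09823971]), array([ 0.55807854, -0.0950132 ]), array([0.56648891, 0.07028682])]
padb [ 0.43968986 -0.10015083] core [0.61953177 0.08835297] chute end [0.6239283 0.2078645]
[ 0.61170173 -0.20651453  0.1       ] 0.6456216089528846 shift to TCP above [ 0.53126421 -0.30751717  0.10046454]
[[ 0.961  0.275 -0.001]
 [ 0.275 -0.961  0.002]
 [-0.    -0.002 -1.   ]] [ 1.18388667  0.47773187  0.02234526  1.55635516 -0.01151337  1.10929982
 -0.08308871]
```

Call:
drive_tool --deltas '[{"gripper": 255, "offset": [0.045, -0.026, 0], "angular": [0, 0, 0]}, {"gripper": 255, "offset": [0.085, -0.05, 0], "angular": [0, 0, 0]}, {"gripper": 255, "offset": [0.125, -0.073, 0], "angular": [0, 0, 0]}, {"gripper": 255, "offset": [0.165, -0.096, 0], "angular": [0, 0, 0]}, {"gripper": 255, "offset": [0.205, -0.119, 0], "angular": [0, 0, 0]}]' --grip_force 20

```text
t: 0.6
eef_pos: [0.351, -0.4764, 0.3036]
tool_rot: [-0.0, 0.99, 0.139, -0.0]
contact_force: [1.2, 0.2, 0.1]
gripper_width: 0.145
grasp_force: 0.0
```

Call:
drive_tool --deltas '[{"gripper": 255, "offset": [0.04, -0.023, 0], "angular": [0, 0, 0]}, {"gripper": 255, "offset": [0.08, -0.046, 0], "angular": [0, 0, 0]}, {"gripper": 255, "offset": [0.12, -0.069, 0], "angular": [0, 0, 0]}, {"gripper": 255, "offset": [0.16, -0.092, 0], "angular": [0, 0, 0]}, {"gripper": 255, "offset": [0.2, -0.115, 0], "angular": [0, 0, 0]}]'

```text
t: 1.1
eef_pos: [0.5116, -0.311, 0.3036]
tool_rot: [-0.0, 0.99, 0.139, -0.0]
contact_force: [0.7, 0.3, 0.2]
gripper_width: 0.001
grasp_force: 0.0
```

```bash
python3 - <<'E'
from h import *
print(to([.612,-.208,.223]));s,r=tool();print(s["t"],s["eef_pos"],r.as_matrix().round(3),s["contact_force"])
E
```

```text
[ 0.12490161 -0.07133468  0.08061339]
1.1 [ 0.51157875 -0.31095146  0.30364823] [[ 0.961  0.275 -0.001]
 [ 0.275 -0.961  0.   ]
 [-0.    -0.    -1.   ]] [0.67995457 0.33188302 0.19514451]
```

Call:
drive_tool --deltas '[{"gripper": 255, "offset": [0.04, -0.023, 0], "angular": [0, 0, 0]}, {"gripper": 255, "offset": [0.08, -0.046, 0], "angular": [0, 0, 0]}, {"gripper": 255, "offset": [0.11, -0.063, 0.02], "angular": [0, 0, 0]}, {"gripper": 255, "offset": [0.125, -0.071, 0.05], "angular": [0, 0, 0]}, {"gripper": 255, "offset": [0.125, -0.071, 0.08], "angular": [0, 0, 0]}]'

```text
t: 1.6
eef_pos: [0.6137, -0.2058, 0.2229]
tool_rot: [-0.001, 0.99, 0.142, 0.001]
contact_force: [0.7, 0.1, -0.5]
gripper_width: -0.005
grasp_force: 0.0
```

```bash
python3 - <<'E'
from h import *
import cv2
s,r=tool();print(s["t"],s["eef_pos"],s["contact_force"])
a=optics.read_camera("scene")[150:270,150:310];b=optics.read_camera("wrist")
a=cv2.convertScaleAbs(cv2.resize(a,None,fx=2.5,fy=2.5,interpolation=2),alpha=1.6)
b=cv2.convertScaleAbs(cv2.resize(b,(400,300)),alpha=1.6)
cv2.imwrite("pics/app.png",np.hstack([a,b]))
E
```

```text
1.6 [ 0.6136827  -0.2058222   0.22291411] [ 0.66141447  0.14080593 -0.525762  ]
```

View pics/app.png

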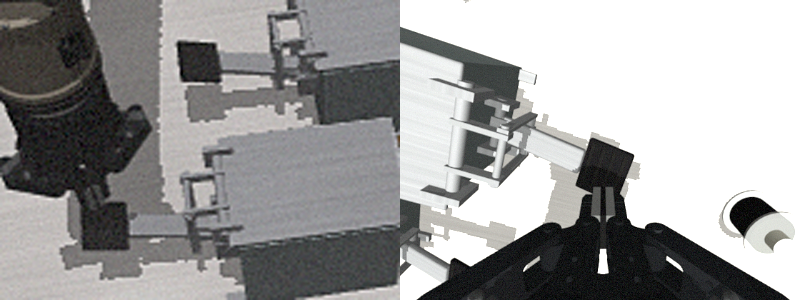

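The closed fingertips hang over paddle_a (left image about 95,195; wrist image tips at 603,190 on the paddle at 605,165). The lids and hopper_b are clear. Descending gently.

Call:
drive_tool --deltas '[{"gripper": 255, "offset": [-0.002, 0.001, 0.015], "angular": [0, 0, 0]}, {"gripper": 255, "offset": [-0.002, 0.001, 0.03], "angular": [0, 0, 0]}, {"gripper": 255, "offset": [-0.002, 0.001, 0.038], "angular": [0, 0, 0]}, {"gripper": 255, "offset": [-0.002, 0.001, 0.042], "angular": [0, 0, 0]}, {"gripper": 255, "offset": [-0.002, 0.001, 0.045], "angular": [0, 0, 0]}]'

```text
t: 2.2
eef_pos: [0.6098, -0.2116, 0.1789]
tool_rot: [0.0, 0.99, 0.139, 0.0]
contact_force: [-0.1, 0.7, -0.3]
gripper_width: -0.001
grasp_force: 0.0
```

Call:
drive_tool --deltas '[{"gripper": 255, "offset": [0, 0, 0.003], "angular": [0, 0, 0]}, {"gripper": 255, "offset": [0, 0, 0.006], "angular": [0, 0, 0]}, {"gripper": 255, "offset": [0, 0, 0.009], "angular": [0, 0, 0]}, {"gripper": 255, "offset": [0, 0, 0.012], "angular": [0, 0, 0]}, {"gripper": 255, "offset": [0, 0, 0.015], "angular": [0, 0, 0]}]'

```text
t: 2.7
eef_pos: [0.6106, -0.2127, 0.1655]
tool_rot: [0.001, 0.99, 0.139, 0.001]
contact_force: [-0.3, -2.2, 5.8]
gripper_width: 0.0
grasp_force: 2.8
```

Call:
drive_tool --deltas '[{"gripper": 255, "offset": [0, -0.001, 0.004], "angular": [0, 0, 0]}, {"gripper": 255, "offset": [0, -0.002, 0.009], "angular": [0, 0, 0]}, {"gripper": 255, "offset": [0, -0.002, 0.014], "angular": [0, 0, 0]}, {"gripper": 255, "offset": [0, -0.002, 0.019], "angular": [0, 0, 0]}, {"gripper": 255, "offset": [0, -0.002, 0.024], "angular": [0, 0, 0]}]'

```text
t: 3.2
eef_pos: [0.6106, -0.2114, 0.1416]
tool_rot: [0.002, 0.99, 0.138, 0.002]
contact_force: [1.1, -2.3, 6.5]
gripper_width: 0.0
grasp_force: 2.9
```

Call:
drive_tool --deltas '[{"gripper": 255, "offset": [0, 0, 0.005], "angular": [0, 0, 0]}, {"gripper": 255, "offset": [0, 0, 0.01], "angular": [0, 0, 0]}, {"gripper": 255, "offset": [0, 0, 0.015], "angular": [0, 0, 0]}, {"gripper": 255, "offset": [0, 0, 0.02], "angular": [0, 0, 0]}, {"gripper": 255, "offset": [0, 0, 0.024], "angular": [0, 0, 0]}]'

```text
t: 3.7
eef_pos: [0.6107, -0.2098, 0.1173]
tool_rot: [0.001, 0.99, 0.139, 0.002]
contact_force: [0.9, 0.8, 6.5]
gripper_width: 0.003
grasp_force: 2.9
```

Call:
drive_tool --deltas '[{"gripper": 255, "offset": [0, 0, 0], "angular": [0, 0, 0]}, {"gripper": 255, "offset": [0, 0, 0], "angular": [0, 0, 0]}, {"gripper": 255, "offset": [0, 0, 0], "angular": [0, 0, 0]}, {"gripper": 255, "offset": [0, 0, 0], "angular": [0, 0, 0]}, {"gripper": 255, "offset": [0, 0, 0], "angular": [0, 0, 0]}]'

```text
t: 4.2
eef_pos: [0.6106, -0.2097, 0.1174]
tool_rot: [0.001, 0.99, 0.139, 0.002]
contact_force: [1.2, -0.7, 5.4]
gripper_width: 0.004
grasp_force: 2.7
```

```bash
python3 - <<'E'
from h import *
import cv2
s,r=tool();print(s["t"],s["eef_pos"],s["contact_force"])
a=optics.read_camera("scene")[170:290,160:400];b=optics.read_camera("top")[150:230,190:360]
a=cv2.convertScaleAbs(cv2.resize(a,(600,300),interpolation=2),alpha=1.6)
b=cv2.convertScaleAbs(cv2.resize(b,(600,282),interpolation=2),alpha=1.6)
cv2.imwrite("pics/open.png",np.vstack([a,b]))
E
```

```text
4.2 [ 0.61060764 -0.20969608  0.11740334] [ 1.21828367 -0.73316374  5.41670128]
```

View pics/open.png

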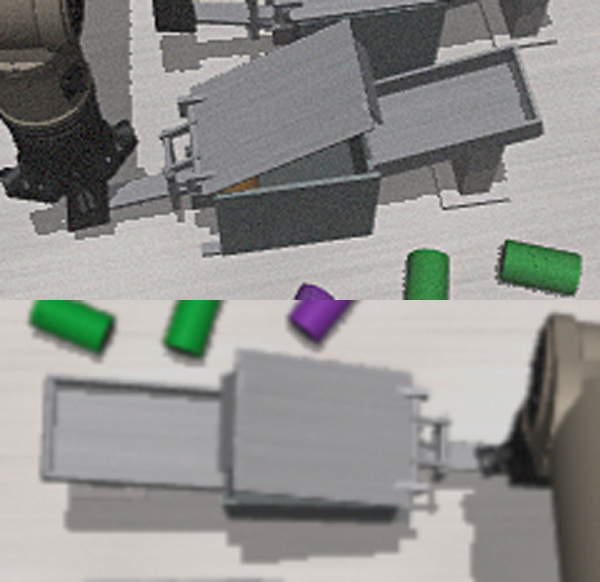

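The lid is up, the chute is empty, and the core lies in the bin (orange seen inside at 240,185). Now I'll ease the lever up.

Call:
drive_tool --deltas '[{"gripper": 255, "offset": [0, 0, -0.002], "angular": [0, 0, 0]}, {"gripper": 255, "offset": [0, 0, -0.005], "angular": [0, 0, 0]}, {"gripper": 255, "offset": [0, 0, -0.009], "angular": [0, 0, 0]}, {"gripper": 255, "offset": [0, 0, -0.013], "angular": [0, 0, 0]}, {"gripper": 255, "offset": [0, 0, -0.017], "angular": [0, 0, 0]}]'

```text
t: 4.8
eef_pos: [0.6093, -0.2101, 0.1336]
tool_rot: [0.0, 0.99, 0.139, 0.0]
contact_force: [1.9, -3.7, 5.2]
gripper_width: 0.0
grasp_force: 2.7
```

Call:
drive_tool --deltas '[{"gripper": 255, "offset": [0, 0, -0.004], "angular": [0, 0, 0]}, {"gripper": 255, "offset": [0, 0, -0.008], "angular": [0, 0, 0]}, {"gripper": 255, "offset": [0, 0, -0.012], "angular": [0, 0, 0]}, {"gripper": 255, "offset": [0, 0, -0.016], "angular": [0, 0, 0]}, {"gripper": 255, "offset": [0, 0, -0.02], "angular": [0, 0, 0]}]'

```text
t: 5.3
eef_pos: [0.6092, -0.2091, 0.1534]
tool_rot: [-0.0, 0.99, 0.139, 0.0]
contact_force: [2.0, -0.6, 4.3]
gripper_width: 0.001
grasp_force: 2.5
```

Call:
drive_tool --deltas '[{"gripper": 255, "offset": [0, 0, -0.003], "angular": [0, 0, 0]}, {"gripper": 255, "offset": [0, 0, -0.005], "angular": [0, 0, 0]}, {"gripper": 255, "offset": [0, 0, -0.007], "angular": [0, 0, 0]}, {"gripper": 255, "offset": [0, 0, -0.009], "angular": [0, 0, 0]}, {"gripper": 255, "offset": [0, 0, -0.011], "angular": [0, 0, 0]}]'

```text
t: 5.8
eef_pos: [0.6092, -0.2076, 0.1641]
tool_rot: [-0.001, 0.99, 0.14, -0.0]
contact_force: [0.5, 3.3, 4.5]
gripper_width: 0.0
grasp_force: 2.6
```

Call:
drive_tool --deltas '[{"gripper": 255, "offset": [0, 0, -0.001], "angular": [0, 0, 0]}, {"gripper": 255, "offset": [0, 0, -0.002], "angular": [0, 0, 0]}, {"gripper": 255, "offset": [0, 0, -0.003], "angular": [0, 0, 0]}, {"gripper": 255, "offset": [0, 0, -0.004], "angular": [0, 0, 0]}, {"gripper": 255, "offset": [0, 0, -0.005], "angular": [0, 0, 0]}]'

```text
t: 6.3
eef_pos: [0.6088, -0.2093, 0.1687]
tool_rot: [-0.0, 0.99, 0.139, -0.001]
contact_force: [-0.3, 6.1, 3.7]
gripper_width: 0.0
grasp_force: 2.6
```

Call:
drive_tool --deltas '[{"gripper": 255, "offset": [0, 0, -0.001], "angular": [0, 0, 0]}, {"gripper": 255, "offset": [0, 0, -0.002], "angular": [0, 0, 0]}, {"gripper": 255, "offset": [0, 0, -0.003], "angular": [0, 0, 0]}, {"gripper": 255, "offset": [0, 0, -0.004], "angular": [0, 0, 0]}, {"gripper": 255, "offset": [0, 0, -0.005], "angular": [0, 0, 0]}]'

```text
t: 6.8
eef_pos: [0.609, -0.2095, 0.1739]
tool_rot: [-0.0, 0.99, 0.139, -0.0]
contact_force: [-0.1, 5.2, 3.9]
gripper_width: 0.004
grasp_force: 2.6
```

Call:
drive_tool --deltas '[{"gripper": 255, "offset": [0, 0, -0.001], "angular": [0, 0, 0]}, {"gripper": 255, "offset": [0, 0, -0.002], "angular": [0, 0, 0]}, {"gripper": 255, "offset": [0, 0, -0.003], "angular": [0, 0, 0]}, {"gripper": 255, "offset": [0, 0, -0.004], "angular": [0, 0, 0]}, {"gripper": 255, "offset": [0, 0, -0.005], "angular": [0, 0, 0]}]'

```text
t: 7.3
eef_pos: [0.6087, -0.2107, 0.1786]
tool_rot: [0.001, 0.99, 0.138, -0.0]
contact_force: [-0.5, 0.1, 0.1]
gripper_width: 0.003
grasp_force: 0.0
```

Call:
drive_tool --deltas '[{"gripper": 255, "offset": [0, 0, -0.001], "angular": [0, 0, 0]}, {"gripper": 255, "offset": [0, 0, -0.002], "angular": [0, 0, 0]}, {"gripper": 255, "offset": [0, 0, -0.003], "angular": [0, 0, 0]}, {"gripper": 255, "offset": [0, 0, -0.004], "angular": [0, 0, 0]}, {"gripper": 255, "offset": [0, 0, -0.005], "angular": [0, 0, 0]}]'

```text
t: 7.8
eef_pos: [0.6092, -0.2094, 0.184]
tool_rot: [0.0, 0.99, 0.139, 0.0]
contact_force: [-0.1, -0.7, 0.4]
gripper_width: -0.002
grasp_force: 0.0
```

Contact ended gently. I'll retreat upward and check.

Call:
drive_tool --deltas '[{"gripper": 255, "offset": [0, 0, -0.02], "angular": [0, 0, 0]}, {"gripper": 255, "offset": [0, 0, -0.05], "angular": [0, 0, 0]}, {"gripper": 255, "offset": [0, 0, -0.08], "angular": [0, 0, 0]}, {"gripper": 255, "offset": [0, 0, -0.1], "angular": [0, 0, 0]}, {"gripper": 255, "offset": [0, 0, -0.1], "angular": [0, 0, 0]}]'

```text
t: 8.3
eef_pos: [0.6107, -0.2098, 0.2876]
tool_rot: [0.001, 0.99, 0.139, 0.003]
contact_force: [-0.7, 0.6, -0.4]
gripper_width: -0.001
grasp_force: 0.0
```

```bash
python3 - <<'E'
from h import *
import cv2
s,r=tool();print(s["t"],s["eef_pos"],s["contact_force"],abs(s["joint_vel"]).max())
a=cv2.convertScaleAbs(cv2.resize(optics.read_camera("scene")[120:320,80:450],(780,422),interpolation=2),alpha=1.6)
cv2.imwrite("pics/end.png",a)
E
```

```text
8.3 [ 0.61072982 -0.20982609  0.28758728] [-0.74284116  0.60758723 -0.41687284] 0.05384970384829303
```

View pics/end.png

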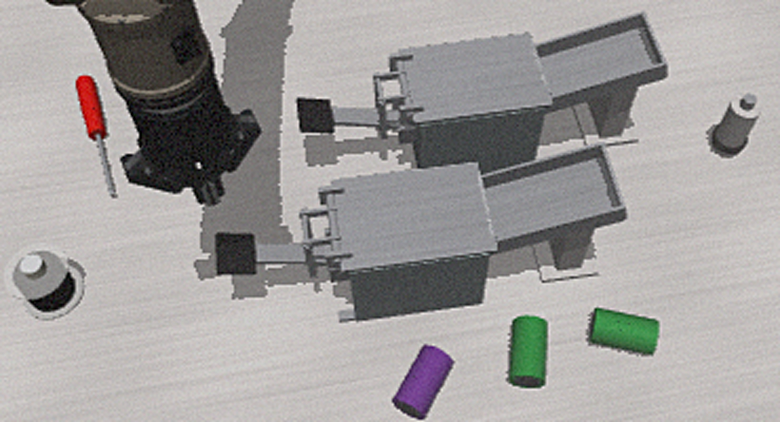

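Both lids are shut. Hopper_a's paddle is back at rest (235,253) with its chute empty, and everything else is where it stood.

```bash
python3 -c "
from station import bot
print(bot.hand_in())"
```

```text
the job is handed in; nothing more can be done
None
```

The core is in the farther hopper's bin (hopper_a), its lid was eased shut without slamming, and the job was handed in just after 8.3 s with the arm clear, hopper_b shut and nothing else moved.

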